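# Stack the tile tray and push the stack home in its dock

### The arm

A 6-joint arm with a two-finger parallel gripper is mounted at the origin on the work surface. World frame = base frame: x ahead of the robot, y to its left, z up, the work surface at z = 0. Lengths are in m, angles in degrees, forces in N, time in s.
With the tool pointing down it reaches from about 0.35 to 0.925 m from the base axis. Payload 6.4 kg.
Tool frame: the origin (TCP) lies on the centre line of the jaws, within the pads' length; the fingertips stand 8 mm ahead of it and the grasp point (between the pads) lies 11 mm behind it; z points along the fingers, y is the line along which they close (so a half turn about z gives the same grasp; the last joint's range is limited). The gripper opens to 94 mm and grips with 3 to 60 N. Pads are 16 mm wide; open, the fingers measure 119 mm over their backs; the gripper's body (75 mm by 177 mm) begins 78 mm behind the grasp point.
Start: joints at [-82.111, 14.043, 89.255, -0, 76.702, -9.975], TCP at [0.199, -0.619, 0.213] pointing down, gripper open.
Joint ranges: [-179.41, 179.41], [-58.25, 129.5], [7.25, 145.43], [-54.29, 234.29], [11.92, 165.04], [-157.13, 157.13]. Speed limits (degrees/s): [147.25, 147.25, 180, 180, 180, 180].

### API

Orientations are given as a 3x3 rotation matrix whose columns are the frame's x, y, z axes.
In Python, from rig import readout, vision, bot gives the robot as it stands.
- The arm moves only by the shell command python3 -m crank 'ROWS' [FORCE]. ROWS is JSON, a list that holds one entry, the list of rows, each a list of 7 numbers: the shift along the tool's x, y, z in cm, then the turn, a rotation vector about the tool's x, y, z in degrees, then the closure, from 0 (fully open) to 1 (shut). A call has 1 to 12 rows; each row shifts and turns the commanded pose from where the row before left it, along the tool's axes as they then stand; what a row does not reach is not made up. A row lasts 1/10 s, in which the tool goes at most 50 mm and 8.59 degrees, less where a joint would pass 70% of its speed; a pose out of reach is approached as far as the arm can. A call is refused whole if a number of a shift passes 5 or a number of a turn 8.59, either way. A call with a gripper value outside its range is refused whole. The fingers move at their own pace and stop on an object; FORCE is the grip in N (left out, the last holds). Time passes only in rows, so rows that do not move let the fingers close. It gives the time, the measured TCP pose, the force, the opening and the grip force at its end, in the units of the state.
- readout.get_obs(): the state, without advancing time (a new reading comes with each control period).
- vision.read_camera(name): name is "scene" or "top" or "wrist"; returns the picture (400x640x3 uint8, red, green, blue); there is no depth.
- vision.get_calibration(name): a dict with "fovy" (degrees; the focal length in pixels is half the picture's height over the tangent of half this angle, whatever the lens; pixels are square), "cx", "cy" (the principal point, pixels), "k1" (the pictures are not rectified: a ray, as slopes to the right and down, at radius r is drawn at 1 + k1 r^2 times it, then the intrinsics apply), "world_from_camera" (4x4, takes a point from camera to world coordinates). Camera axes: x right, y down, z forward; pixel columns grow to the right and rows downward; lengths in m; the calibration is good to about 2 mm. A picture is of the moment at which its call begins: read the wrist's pose just before it. get_calibration takes no time and is no camera call; for the wrist camera it gives the pose at the moment of the call.
- bot.hand_in(): hands the job in; it is judged then, once.
The state is a dict: "time_s": time; "qpos": joint angles; "joint_velocities": joint speeds; "tau": joint torques, N m; "ee_pos": TCP position; "tool_rot": TCP orientation; "wrist_force": force on the tool from outside, world axes, zero at the start; "moment": the same for the moment, N m; "finger_gap": finger opening in m; "grip_force": force on a finger pad.
Only numpy, scipy, OpenCV 4.12 (cv2) and the standard library are available. Lean on these libraries where they do the work, as an engineer would, in place of code of your own. Each camera call takes 0.05 s, during which the arm holds its last target. There are 200 camera calls.

### The job

Lift the green tray of tiles by its wooden carry bar and lower it gently, tiles and all, onto the grey tray so that all four black corner lugs drop fully into the grey tray's corner sockets. Then let go of it and, pushing only on the grey tray (it has a red push bar), slide the stack along the dock until the grey tray is against the blue end stop. Do not lift the grey tray, leave the jar, the tile cutter and the tile pile alone, and finish with the trays still locked together and both tiles in the green tray.

Things in the scene. Friction and masses are not known exactly. Their poses are not given: they have to be found in the camera images.
- upper_tray: Loose green plastic tray, 170 (its x) by 140 mm (y), 40 mm to the top of its walls, 0.32 to 0.5 kg. Origin: its centre, level with the tips of its lugs (on the table at the start); floor underside at z = 12, floor top at z = 17 mm. A wooden carry bar runs along its x above the middle. A half turn looks and fits the same. Seated, its origin is 48 mm above the grey tray's origin, x along x.
- lug (a point): Tip of one of the green tray's four round black corner lugs, which point down at x = +-70, y = +-55 mm in the tray's frame: 16 mm across, 12 mm long, the lowest 6 mm tapering to a 10 mm tip. This is the +x +y one. Axes as the tray's.
- carry_bar (a point): Middle of the wooden carry bar of the green tray: bar along the tray's x, 150 mm clear between the uprights, 18 mm wide, 16 mm tall; this point is its centre, at z = 90 mm in the tray's frame, over the tray's centre. Axes as the tray's.
- tile_a: Loose ochre hexagonal tile, 62 mm across flats, 10 mm thick, 80 g, lying on the green tray's floor on its +x side. Origin: centre of its underside.
- tile_b: A tile like tile_a, on the green tray's -x side.
- lower_tray: Loose grey plastic tray (0.5 to 0.75 kg), 170 (x) by 140 mm (y), between the dock's side rails, with two darker tiles fixed in it. Origin: centre of its underside; +x points to the end stop. Four corner posts 60 mm high hold the sockets; walls between them are 44 mm high. On its -x end two arms carry a red push bar.
- socket (a point): Centre of the mouth of one of the grey tray's four sockets, at x = +-70, y = +-55, z = 60 mm in that tray's frame (this is the +x +y one): a 20 by 20 mm square hole, 14 mm deep, open upwards, in a 30 mm square post. Axes as the tray's.
- push_bar (a point): Centre of the grey tray's red push bar, at x = -149, y = 0, z = 22 mm in the tray's frame: along y, 90 mm long, 12 mm thick, 24 mm tall (10 to 34 mm above the tray's underside). Its outer face looks to -x, 70 mm out from the tray's end. Push towards +x; sliding the stack takes roughly 5 to 15 N. Axes as the tray's.
- dock: Fixed steel dock: a 6 mm base plate, 320 mm long, two blue side rails 30 mm high (2 mm play each side of the grey tray) and a blue end stop 40 mm high. x runs along the slide to the stop. Origin: on the table under the grey tray's centre when that tray is against the stop (stop face at x = +85 mm). The grey tray's underside is at z = 6 mm; it starts 50 to 90 mm short of the stop.
- glaze_jar: Bystander: amber jar with white lid, 68 mm across, 85 mm tall. Origin: centre of its underside.
- tile_cutter: Bystander: hexagonal aluminium tile cutter, about 80 mm across and 62 mm tall with a dark knob. Origin: centre of its underside.
- tile_pile: Bystander: pile of four ochre hexagonal tiles, 75 mm across flats, 40 mm tall, one piece. Origin: centre of its underside.
There are look-alikes about, which are no part of the job. Of the things that look like the upper_tray, the smaller one is meant. Leave any purple look-alike of the tile_a alone.

How it is judged (in metres and radians):
On the way, in this order (a step that is already met when the one before it is completed fails the run):
1. the green tray sits with all lugs in the sockets and is let go, the grey tray still at least 25 mm short of the stop (z of upper_tray in the frame of lower_tray between 0.044 and 0.051 m and horizontal distance between upper_tray and lower_tray below 0.006 m and angle between the x axis of upper_tray and the x axis of lower_tray, either way round below 0.05 rad and angle between the z axis of upper_tray and the z axis of lower_tray, either way round below 0.04 rad and angle between upper_tray's own z axis and vertical below 0.05 rad and x of lower_tray in the frame of dock below -0.025 m and contact force between the fingers and upper_tray below 0.2 N), for 0.2 s.
2. the stack is against the stop, still locked together (z of upper_tray in the frame of lower_tray between 0.044 and 0.051 m and horizontal distance between upper_tray and lower_tray below 0.006 m and angle between the x axis of upper_tray and the x axis of lower_tray, either way round below 0.05 rad and angle between the z axis of upper_tray and the z axis of lower_tray, either way round below 0.04 rad and angle between upper_tray's own z axis and vertical below 0.05 rad and x of lower_tray in the frame of dock between -0.005 and 0.004 m and y of lower_tray in the frame of dock between -0.006 and 0.006 m and z of lower_tray in the frame of dock between 0.002 and 0.01 m and angle between the x axis of lower_tray and the x axis of dock, either way round below 0.06 rad), for 0.2 s.
At the end, for the whole second after the job is handed in: The green tray is seated on the grey one (origin 44 to 51 mm above it, within 6 mm sideways, 0.05 rad in yaw, 0.04 rad in tilt), the grey tray stands on the dock plate within 5 mm of the stop and in line with the rails (6 mm, 0.06 rad), both tiles lie flat inside the green tray, and all is at rest (all of step 2 and x of tile_a in the frame of upper_tray between -0.08 and 0.08 m and y of tile_a in the frame of upper_tray between -0.065 and 0.065 m and z of tile_a in the frame of upper_tray between 0.012 and 0.04 m and angle between each of tile_a, tile_b's own z axis and vertical below 0.3 rad and x of tile_b in the frame of upper_tray between -0.08 and 0.08 m and y of tile_b in the frame of upper_tray between -0.065 and 0.065 m and z of tile_b in the frame of upper_tray between 0.012 and 0.04 m and linear speed of each of upper_tray, lower_tray below 0.02 m/s); the robot touches nothing.
It fails at once if the green tray is dropped or slammed: faster than 0.6 m/s within 30 mm of its seated height and 30 mm sideways of the grey tray's centre (horizontal distance between upper_tray and lower_tray below 0.03 m and z of upper_tray in the frame of lower_tray below 0.078 m and linear speed of upper_tray above 0.6 m/s).
It fails at once if the fingers touch the green tray while the stack is less than 25 mm from the stop (the push must be on the grey tray) (contact force between the fingers and upper_tray above 1 N and not (x of lower_tray in the frame of dock below -0.025 m)).
It fails at once if the grey tray is lifted more than 20 mm off the dock (z of lower_tray in the frame of dock above 0.026 m).
It fails at once if a tile leaves the green tray (z of any of tile_a, tile_b in the frame of upper_tray below 0 m or distance between any of tile_a, tile_b and upper_tray above 0.12 m).
It fails at once if a bystander is moved more than 30 mm (distance of any of glaze_jar, tile_cutter, tile_pile from where it was at the start of the episode above 0.03 m).
It also fails if it takes over 56 s, if anything falls off the work surface, if the arm or the gripper's body presses on something with over 40 N, if the wrist force passes 120 N, or if a joint passes its speed limit or range.

## Working session

There is one attempt and no reset: what is moved stays moved. The work goes in short steps, Python scripts to look and compute and a shell command to move; the robot and the scene stay as the last step left them, time stands still between calls to the robot, and variables do not carry over. Pictures are saved under pics/ and viewed, at most 10 in all, crops included, and the job is handed in when it is done.

```bash
mkdir -p pics; cat > h.py <<'E'
import numpy as np, cv2
from rig import readout, vision, bot
def snap(n,f):
    c=vision.get_calibration(n); im=vision.read_camera(n)
    cv2.imwrite('pics/'+f,im[:,:,::-1]); np.save('pics/'+f+'.npy',im)
    import pickle; pickle.dump(c,open('pics/'+f+'.cal','wb')); return im,c
def load(f):
    import pickle; return np.load('pics/'+f+'.npy'),pickle.load(open('pics/'+f+'.cal','rb'))
def ray(c,u,v,z):
    F=200/np.tan(np.radians(c['fovy'])/2); d=np.array([(u-c['cx'])/F,(v-c['cy'])/F])
    s=d.copy()
    for _ in range(30): s=d/(1+c['k1']*(s@s))
    T=np.array(c['world_from_camera']); w=T[:3,:3]@np.array([s[0],s[1],1]); o=T[:3,3]
    return o+w*(z-o[2])/w[2]
def proj(c,P):
    F=200/np.tan(np.radians(c['fovy'])/2); T=np.array(c['world_from_camera'])
    q=(np.atleast_2d(P)-T[:3,3])@T[:3,:3]; s=q[:,:2]/q[:,2:]
    s=s*(1+c['k1']*(s**2).sum(1,keepdims=True)); return s*F+[c['cx'],c['cy']]
E
python3 - <<'E'
from h import *
a,_=snap('top','t0.png'); b,_=snap('scene','s0.png')
print(a.shape); o=readout.get_obs(); print(o['time_s'],o['ee_pos'],o['tool_rot'])
for n in('top','scene'): 
  c=vision.get_calibration(n); print(c)
E
```

```text
(400, 640, 3)
0.1 [ 0.19934815 -0.61814769  0.21250286] [[ 9.51775776e-01  3.06794424e-01 -2.29351860e-04]
 [ 3.06794378e-01 -9.51774406e-01  1.64012616e-03]
 [ 2.84890332e-04 -1.63139621e-03 -9.99998629e-01]]
{'fovy': 43.57842044851857, 'cx': 321.2269029444354, 'cy': 196.89100467803237, 'k1': -0.11255081644842684, 'world_from_camera': array([[ 0.02271458, -0.97687877,  0.2125839 ,  0.30260124],
       [-0.99972329, -0.02089427,  0.01080575,  0.01690869],
       [-0.00611412, -0.21277053, -0.97708307,  1.17049408],
       [ 0.        ,  0.        ,  0.        ,  1.        ]])}
{'fovy': 46.0817759215717, 'cx': 321.36292346982714, 'cy': 201.31540557649862, 'k1': -0.06804778343273601, 'world_from_camera': array([[ 0.68499701,  0.61988843, -0.38277597,  1.0081217 ],
       [ 0.72845981, -0.57468972,  0.37293167, -0.42974218],
       [ 0.01119861, -0.53429399, -0.84522454,  1.12229924],
       [ 0.        ,  0.        ,  0.        ,  1.        ]])}
```

View pics/t0.png

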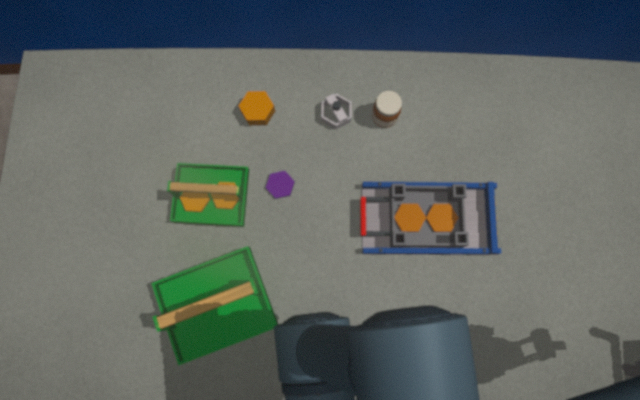

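View pics/s0.png

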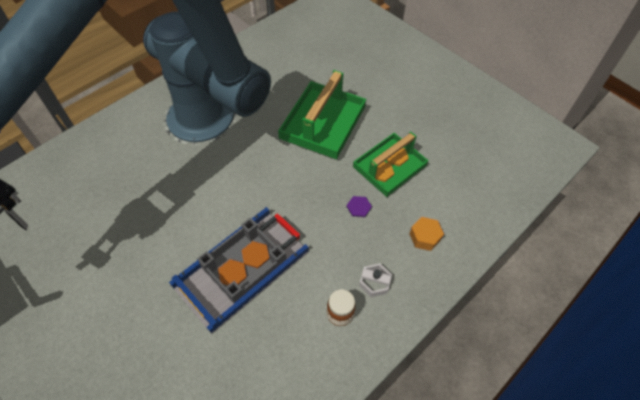

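The two candidates in the top view are the small green tray at about (209,195), with two ochre tiles in it, and a larger, empty green tray at (215,305). The small one fits the description ("the smaller", tiles inside). The purple hexagon at (280,184) is the tile look-alike. The dock is at (430,218) with its red bar at (363,216) and its stop at (492,217). Next I enlarge the crop to confirm.

```bash
python3 - <<'E'
from h import *
a,c=load('t0.png')
x=cv2.resize(a[150:240,160:260],None,fx=5,fy=5,interpolation=cv2.INTER_CUBIC)
y=cv2.resize(a[170:265,350:505],None,fx=5,fy=5,interpolation=cv2.INTER_CUBIC)
im=np.zeros((600,800,3),np.uint8)
# stack: dock crop scaled 5 (775x475)
cv2.imwrite('pics/c1.png',x[:,:,::-1]); cv2.imwrite('pics/c2.png',y[:,:,::-1])
E
```

```text
(no output)
```

View pics/c1.png

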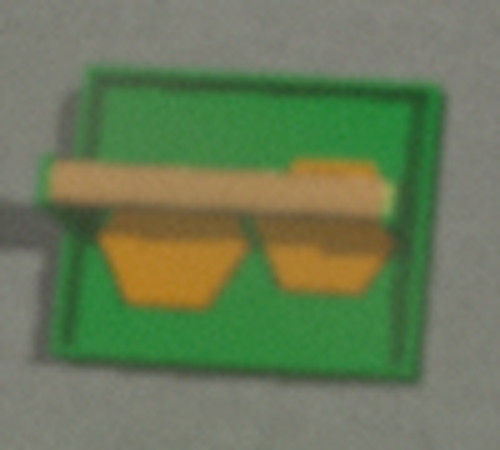

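View pics/c2.png

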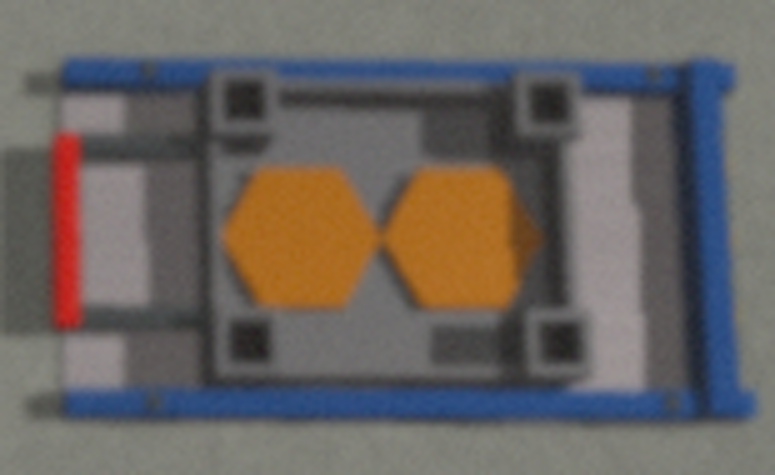

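The crops confirm the small tray, with both ochre tiles and a wooden bar from (50,180) to (390,200) in the crop. The socket mouths in crop 2 are at (243,100), (548,103), (561,343) and (250,341).

```bash
python3 - <<'E'
from h import *
a,c=load('t0.png'); o=readout.get_obs()
def W(pts,ox,oy,z): return np.array([ray(c,(x+.5)/5-.5+ox,(y+.5)/5-.5+oy,z)[:2] for x,y in pts])
def fit(m,w):
    m=np.array(m);mc=m-m.mean(0);wc=w-w.mean(0)
    H=mc.T@wc; t=np.arctan2(H[0,1]-H[1,0],H[0,0]+H[1,1]); R=np.array([[np.cos(t),-np.sin(t)],[np.sin(t),np.cos(t)]])
    ctr=w.mean(0)-R@m.mean(0); print('ctr',ctr.round(4),'yaw',np.degrees(t).round(2),'res mm',(1000*(w-m@R.T-ctr)).round(1).tolist()); return ctr,t
# image right=-y world, up=+x. tray x: along image right
fit([(-.085,.07),(.085,.07),(.085,-.07),(-.085,-.07)],W([(88,66),(443,86),(418,380),(55,360)],160,150,.04))
b=W([(50,157),(50,205),(390,180),(390,218)],160,150,.098);print('bar',b.mean(0).round(4),((b[2]+b[3]-b[0]-b[1])/2).round(4))
fit([(-.07,.055),(.07,.055),(.07,-.055),(-.07,-.055)],W([(243,100),(548,103),(561,343),(250,341)],350,170,.066))
print('push',W([(66,135),(66,328),(52,231)],350,170,.040).round(4)); print('stop',W([(693,100),(705,380)],350,170,.046).round(4))
print(o['finger_gap'])
E
```

```text
ctr [0.5503 0.29  ] yaw -91.82 res mm [[1.1, 0.7], [-0.3, -0.0], [-0.3, -0.5], [-0.5, -0.2]]
bar [0.5515 0.2909] [-0.0051 -0.1538]
ctr [ 0.5093 -0.2163] yaw -89.16 res mm [[0.3, 0.3], [-0.1, 0.2], [-0.3, -0.3], [0.2, -0.2]]
push [[ 0.5513 -0.0667]
 [ 0.4613 -0.0672]
 [ 0.5061 -0.0605]]
stop [[ 0.573  -0.3597]
 [ 0.4419 -0.3593]]
0.09425882027364163
```

```bash
python3 -m crank '[[[0,0,-0.5,0,0,-7.8,0],[0,0,-0.5,0,0,-7.8,0],[0,0,-0.5,0,0,-7.8,0],[0,0,-0.5,0,0,-7.8,0],[0,0,-0.5,0,0,-7.8,0],[0,0,-0.5,0,0,-7.8,0],[0,0,-0.5,0,0,-7.8,0],[0,0,-0.5,0,0,-7.8,0],[0,0,0,0,0,-7.8,0],[0,0,0,0,0,0,0]]]' 20; python3 -m crank '[[[4.0,1.46,0,0,0,0,0],[4.2,1.46,0,0,0,0,0],[4.2,1.46,0,0,0,0,0],[4.2,1.46,0,0,0,0,0],[4.2,1.46,0,0,0,0,0],[4.2,1.46,0,0,0,0,0],[4.2,1.46,0,0,0,0,0],[4.2,1.46,0,0,0,0,0],[4.2,1.46,0,0,0,0,0],[4.2,1.46,0,0,0,0,0],[4.2,1.46,0,0,0,0,0],[4.2,1.46,0,0,0,0,0]]]'
```

```text
time_s: 1.1
ee_pos: [0.1994, -0.6185, 0.2531]
tool_rot: [[0.034, 0.999, -0.0], [0.999, -0.034, 0.001], [0.001, -0.0, -1.0]]
wrist_force: [1.1, 0.6, -0.9]
finger_gap: 0.0941
grip_force: 0.0
time_s: 2.3
ee_pos: [0.3916, -0.121, 0.2533]
tool_rot: [[0.038, 0.999, 0.0], [0.999, -0.038, -0.0], [-0.0, 0.0, -1.0]]
wrist_force: [0.3, -0.2, 0.4]
finger_gap: 0.094
grip_force: 0.0
```

```bash
python3 -m crank '[[[4.2,1.46,0,0,0,0,0],[4.2,1.46,0,0,0,0,0],[4.2,1.46,0,0,0,0,0],[4.2,1.46,0,0,0,0,0],[4.2,1.46,0,0,0,0,0],[4.2,1.46,0,0,0,0,0],[4.2,1.46,0,0,0,0,0],[4.2,1.46,0,0,0,0,0],[4.2,1.46,0,0,0,0,0],[3.9,1.4,0,0,0,0,0],[0,0,0,0,0,0,0],[0,0,0,0,0,0,0]]]'; python3 - <<'E'
from h import *
snap('wrist','w1.png');o=readout.get_obs();print(o['ee_pos'],o['tool_rot'])
E
```

```text
time_s: 3.5
ee_pos: [0.5504, 0.2893, 0.2525]
tool_rot: [[0.035, 0.999, -0.002], [0.999, -0.035, -0.001], [-0.001, -0.002, -1.0]]
wrist_force: [-0.5, -0.9, -0.4]
finger_gap: 0.094
grip_force: 0.0
[0.55043412 0.28852832 0.25283097] [[ 3.53242023e-02  9.99375181e-01 -1.20335239e-03]
 [ 9.99375632e-01 -3.53250576e-02 -6.97072397e-04]
 [-7.39145346e-04 -1.17797753e-03 -9.99999033e-01]]
```

View pics/w1.png

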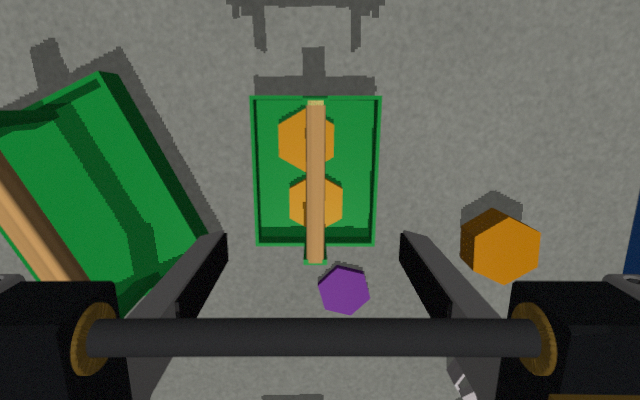

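The wrist view shows the tray squarely below. The bar runs from (316,101) to (315,262), and the wall-top corners are at (250,97), (382,97), (374,245) and (257,245).

```bash
python3 - <<'E'
from h import *
a,c=load('w1.png')
for z,P in((.098,[(316.5,103),(315,262)]),(.04,[(250,97),(382,97),(374,245),(257,245)])):
    w=np.array([ray(c,*p,z) for p in P]);print(w.round(4).tolist(),w.mean(0).round(4))
    if z>.05: d=w[1]-w[0];print('yaw',np.degrees(np.arctan2(-d[1],-d[0])))
E
```

```text
[[0.556, 0.3682, 0.098], [0.5496, 0.2135, 0.098]] [0.5528 0.2908 0.098 ]
yaw 87.6397266078349
[[0.4867, 0.3772, 0.04], [0.6255, 0.3725, 0.04], [0.6188, 0.206, 0.04], [0.4816, 0.2106, 0.04]] [0.5532 0.2916 0.04  ]
```

```bash
python3 -m crank '[[[0.2,0.2,3.5,0,0,0,0],[0,0,3.5,0,0,0,0],[0,0,3.5,0,0,0,0],[0,0,3.5,0,0,0,0],[0,0,2.4,0,0,0,0],[0,0,1.0,0,0,0,0],[0,0,0,0,0,0,0.6],[0,0,0,0,0,0,1],[0,0,0,0,0,0,1],[0,0,0,0,0,0,1],[0,0,0,0,0,0,1],[0,0,0,0,0,0,1]]]' 40
```

```text
time_s: 4.75
ee_pos: [0.5531, 0.291, 0.0799]
tool_rot: [[0.034, 0.999, 0.001], [0.999, -0.034, 0.0], [0.0, 0.001, -1.0]]
wrist_force: [0.1, -0.9, -0.2]
finger_gap: 0.0499
grip_force: 0.0
```

```bash
python3 -m crank '[[[0,0,0,0,0,0,1],[0,0,0,0,0,0,1],[0,0,0,0,0,0,1],[0,0,0,0,0,0,1],[0,0,0,0,0,0,1],[0,0,0,0,0,0,1],[0,0,0,0,0,0,1]]]' 40;  python3 -m crank '[[[0,0,-0.5,0,0,0,1],[0,0,-1,0,0,0,1],[0,0,-1.5,0,0,0,1],[0,0,-2,0,0,0,1],[0,0,-2.5,0,0,0,1],[0,0,-2.5,0,0,0,1],[0,0,-2.5,0,0,0,1],[0,0,-2.5,0,0,0,1],[0,0,-2,0,0,0,1],[0,0,-1,0,0,0,1],[0,0,0,0,0,0,1]]]'
```

```text
time_s: 5.45
ee_pos: [0.5524, 0.2909, 0.0793]
tool_rot: [[0.034, 0.999, -0.001], [0.999, -0.034, -0.0], [-0.0, -0.001, -1.0]]
wrist_force: [-3.5, -0.4, 2.0]
finger_gap: 0.0177
grip_force: 40.0
time_s: 6.55
ee_pos: [0.5539, 0.2912, 0.262]
tool_rot: [[0.034, 0.999, 0.004], [0.999, -0.034, 0.001], [0.001, 0.004, -1.0]]
wrist_force: [0.2, -0.7, -3.7]
finger_gap: 0.0178
grip_force: 40.0
```

```bash
python3 -m crank '[[[-1,-0.1,0,0,0,0,1],[-2,-0.15,0,0,0,0,1],[-3,-0.15,0,0,0,0,1],[-3.5,-0.17,0,0,0,0,1],[-3.5,-0.17,0,0,0,0,1],[-3.5,-0.17,0,0,0,0,1],[-3.5,-0.17,0,0,0,0,1],[-3.5,-0.17,0,0,0,0,1],[-3.5,-0.17,0,0,0,0,1],[-3.5,-0.17,0,0,0,0,1],[-3.5,-0.17,0,0,0,0,1],[-3.5,-0.17,0,0,0,0,1]]]'; python3 -m crank '[[[-3.5,-0.17,0,0,0,0,1],[-3.5,-0.17,0,0,0,0,1],[-3.5,-0.17,0,0,0,0,1],[-2.5,-0.15,0,0,0,0,1],[-1.8,-0.1,0,0,0,0,1],[-0.6,0,0,0,0,-1.4,1],[0,0,0,0,0,-1.4,1],[0,0,0,0,0,0,1],[0,0,0,0,0,0,1],[0,0,0,0,0,0,1]]]'; python3 - <<'E'
from h import *
snap('wrist','w2.png');snap('top','t2.png');snap('scene','s2.png');o=readout.get_obs();print(o['ee_pos'],o['tool_rot'],o['wrist_force'],o['moment'])
a=[cv2.imread(f'pics/{f}') for f in('w2.png','t2.png','s2.png')]
cv2.imwrite('pics/m2.png',np.vstack([cv2.resize(a[0],(480,300)),cv2.resize(np.hstack([a[1][100:300,260:580]]),(480,300))]))
E
```

```text
time_s: 7.75
ee_pos: [0.5194, -0.0848, 0.2576]
tool_rot: [[0.034, 0.999, -0.003], [0.999, -0.034, 0.001], [0.001, -0.003, -1.0]]
wrist_force: [0.2, 0.2, -5.2]
finger_gap: 0.0176
grip_force: 40.0
time_s: 8.75
ee_pos: [0.5082, -0.2362, 0.2594]
tool_rot: [[-0.016, 1.0, -0.0], [1.0, 0.016, 0.0], [0.0, -0.0, -1.0]]
wrist_force: [-0.8, 0.4, -5.3]
finger_gap: 0.0181
grip_force: 40.0
[ 0.5082724  -0.23648492  0.25948667] [[-1.56484591e-02  9.99877554e-01  5.41019164e-05]
 [ 9.99877555e-01  1.56484611e-02 -3.66474872e-05]
 [-3.74896116e-05  5.35218152e-05 -9.99999998e-01]] [ 0.27781648 -0.47340256 -5.13541017] [-0.0274069  -0.12919966  0.03305005]
```

View pics/m2.png

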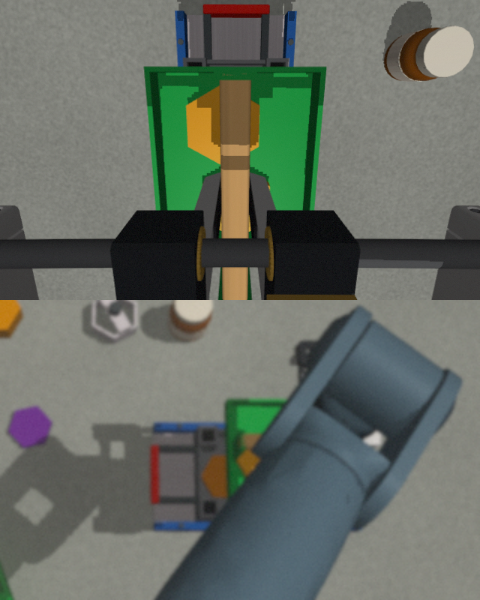

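The tray hangs level, about 20 mm past the target because my rows overshot. Correcting that and descending partway for a close check.

```bash
python3 -m crank '[[[1,0.1,1,0,0,0,1],[1,0,2,0,0,0,1],[0,0,2,0,0,0,1],[0,0,2,0,0,0,1],[0,0,1.5,0,0,0,1],[0,0,0.5,0,0,0,1],[0,0,0,0,0,0,1],[0,0,0,0,0,0,1],[0,0,0,0,0,0,1]]]'; python3 - <<'E'
from h import *
snap('scene','s3.png');snap('wrist','w3.png');o=readout.get_obs();print(o['ee_pos'],o['tool_rot'][:,0],o['wrist_force'])
a=[cv2.imread(f'pics/{f}') for f in('w3.png','s3.png')]
cv2.imwrite('pics/m3.png',np.vstack([cv2.resize(a[0][0:240,100:540],(550,300),interpolation=cv2.INTER_CUBIC),cv2.resize(a[1][170:350,140:470],(550,300),interpolation=cv2.INTER_CUBIC)]))
E
```

```text
time_s: 9.8
ee_pos: [0.5096, -0.2174, 0.1708]
tool_rot: [[-0.015, 1.0, 0.002], [1.0, 0.015, -0.001], [-0.001, 0.002, -1.0]]
wrist_force: [0.9, 0.9, -5.2]
finger_gap: 0.0179
grip_force: 40.0
[ 0.5093773  -0.21725342  0.17048175] [-0.01497228  0.99988736 -0.00104654] [ 0.53319814  0.41288636 -3.7102581 ]
```

View pics/m3.png

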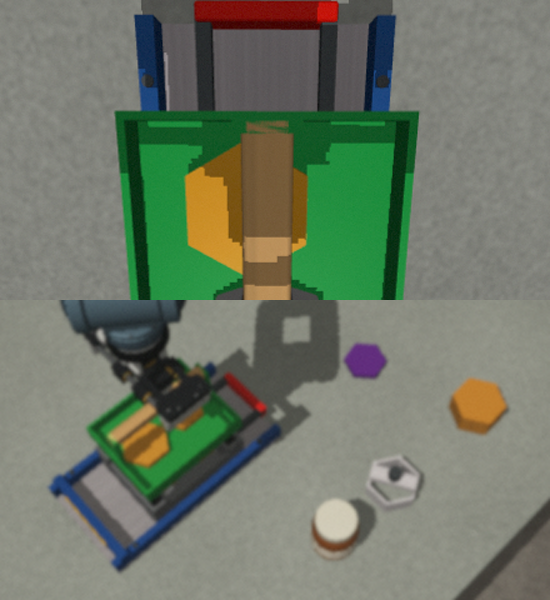

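The wrist view has the green wall's far corners at crop (115,112) and (419,112), and the red bar spans columns 195 to 338. The scene view shows the tray level over the posts.

```bash
python3 - <<'E'
from h import *
a,c=load('w3.png')
p=lambda x,y:((x+.5)/1.25-.5+100,(y+.5)/1.25-.5)
zt=.1705-.079+.04
g=np.array([ray(c,*p(115,112),zt),ray(c,*p(419,112),zt)]);print('green far corners',g.round(4).tolist(),'mid',g.mean(0).round(4),'w',np.linalg.norm(g[1]-g[0]))
for y,z in((3,.04),(22,.04),(1,.04)):
    r=np.array([ray(c,*p(195,y),z),ray(c,*p(338,y),z)]);print('red',y,r.round(4).tolist(),r.mean(0).round(4))
print('cam',np.array(c['world_from_camera'])[:3,3])
# predicted: green & grey at hypothesis
def grey(x,y,yaw,pts):
    t=np.radians(yaw);R=np.array([[np.cos(t),-np.sin(t)],[np.sin(t),np.cos(t)]]);pts=np.array(pts,float);return np.c_[pts[:,:2]@R.T+[x,y],pts[:,2]]
q=proj(c,grey(.5093,-.2163,-89.16,[(-.155,.045,.04),(-.155,-.045,.04),(-.143,.045,.04),(-.143,-.045,.04),(-.143,.045,.016)]))
print('pred red crop',((q-[100,0])*1.25).round(1).tolist())
# segmented red in full res and in the top image now hidden? use t2
m=(a[:,:,0]>130)&(a[:,:,1]<60);ys,xs=np.where(m);print('red seg rows',ys.min(),ys.max(),'cols',xs.min(),xs.max())
E
```

```text
green far corners [[0.4389, -0.1334, 0.1315], [0.5783, -0.1312, 0.1315]] mid [ 0.5086 -0.1323  0.1315] w 0.13944520628088522
red 3 [[0.4632, -0.0645, 0.04], [0.5517, -0.0631, 0.04]] [ 0.5075 -0.0638  0.04  ]
red 22 [[0.4629, -0.0751, 0.04], [0.5524, -0.0737, 0.04]] [ 0.5077 -0.0744  0.04  ]
red 1 [[0.4633, -0.0634, 0.04], [0.5517, -0.062, 0.04]] [ 0.5075 -0.0627  0.04  ]
cam [ 0.50804094 -0.14203442  0.34251325]
pred red crop [[338.6, -1.5], [192.8, -1.8], [337.7, 20.1], [193.7, 19.8], [332.0, 29.0]]
red seg rows 1 16 cols 353 370
```

Tray and sockets agree within about 1 mm, so I lower it slowly.

```bash
python3 -m crank '[[[0,0,0.5,0,0,0,1],[0,0,0.6,0,0,0,1],[0,0,0.6,0,0,0,1],[0,0,0.5,0,0,0,1],[0,0,0.4,0,0,0,1],[0,0,0.3,0,0,0,1],[0,0,0.2,0,0,0,1],[0,0,0.2,0,0,0,1],[0,0,0,0,0,0,1],[0,0,0,0,0,0,1]]]'
```

```text
time_s: 10.9
ee_pos: [0.509, -0.2169, 0.1366]
tool_rot: [[-0.015, 1.0, 0.0], [1.0, 0.015, -0.0], [-0.0, 0.0, -1.0]]
wrist_force: [-0.2, -0.3, -4.4]
finger_gap: 0.0178
grip_force: 40.0
```

```bash
python3 -m crank '[[[0,0,0.1,0,0,0,1],[0,0,0.1,0,0,0,1],[0,0,0.1,0,0,0,1],[0,0,0.05,0,0,0,1],[0,0,0,0,0,0,1],[0,0,0,0,0,0,1]]]'
```

```text
time_s: 11.5
ee_pos: [0.5088, -0.2169, 0.1332]
tool_rot: [[-0.015, 1.0, -0.0], [1.0, 0.015, 0.0], [0.0, -0.0, -1.0]]
wrist_force: [-2.1, 1.7, -1.1]
finger_gap: 0.0179
grip_force: 40.0
```

Weight has come off the wrist, so it is seated. Opening part way, then rising.

```bash
python3 -m crank '[[[0,0,0,0,0,0,0.9],[0,0,0,0,0,0,0.7],[0,0,0,0,0,0,0.5],[0,0,0,0,0,0,0.5],[0,0,0,0,0,0,0.5],[0,0,0,0,0,0,0.5],[0,0,0,0,0,0,0.5],[0,0,0,0,0,0,0.5],[0,0,-1,0,0,0,0.5],[0,0,-2.5,0,0,0,0.5],[0,0,-3,0,0,0,0.5],[0,0,-3,0,0,0,0.5]]]'; python3 - <<'E'
from h import *
snap('wrist','w4.png');snap('scene','s4.png');o=readout.get_obs();print(o['ee_pos'],o['finger_gap'])
a=[cv2.imread(f'pics/{f}') for f in('w4.png','s4.png')]
cv2.imwrite('pics/m4.png',np.vstack([cv2.resize(a[0][0:240,100:540],(550,300),interpolation=cv2.INTER_CUBIC),cv2.resize(a[1][170:350,140:470],(550,300),interpolation=cv2.INTER_CUBIC)]))
E
```

```text
time_s: 12.7
ee_pos: [0.5088, -0.2168, 0.2296]
tool_rot: [[-0.015, 1.0, 0.0], [1.0, 0.015, -0.0], [-0.0, 0.0, -1.0]]
wrist_force: [0.5, -0.3, 0.0]
finger_gap: 0.047
grip_force: 0.0
[ 0.51125715 -0.21842131  0.23382543] 0.047023568084969165
```

View pics/m4.png

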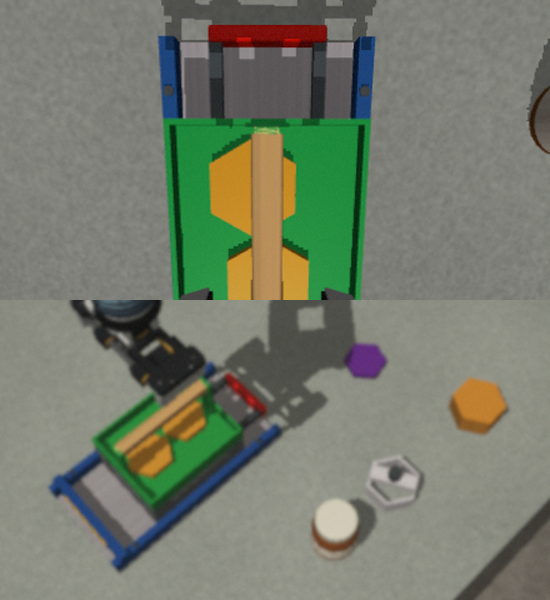

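The green tray is seated flush with both tiles in it, and the gripper is clear. The red bar is free at crop (268,36). Going round behind it with the fingers part open, so both push.

```bash
python3 -m crank '[[[2,0,0,0,0,0,0.5],[4,0,0,0,0,0,0.5],[4,0,0,0,0,0,0.5],[4,0,0,0,0,0,0.5],[3,0,0,0,0,0,0.5],[1.9,0,0,0,0,0,0.5],[0,0,4,0,0,0,0.5],[0,0,4,0,0,0,0.5],[0,0,4,0,0,0,0.5],[0,0,4,0,0,0,0.5],[0,0,3,0,0,0,0.5],[0,0,0.8,0,0,0,0.5]]]'; python3 - <<'E'
from h import *
im,c=snap('wrist','w5.png');o=readout.get_obs();print(o['ee_pos'],o['finger_gap'],o['wrist_force'])
E
```

```text
time_s: 14.0
ee_pos: [0.5025, -0.0269, 0.0258]
tool_rot: [[-0.015, 1.0, -0.008], [1.0, 0.015, 0.002], [0.002, -0.008, -1.0]]
wrist_force: [0.4, 1.2, -0.4]
finger_gap: 0.0469
grip_force: 0.0
[ 0.50328625 -0.02716735  0.02666316] 0.047359144683939126 [-0.33021682 -1.31271068 -0.04154079]
```

```bash
python3 -m crank '[[[0,0.4,-0.3,0,0,0,0.5],[-1,0,0,0,0,0,0.5],[-0.8,0,0,0,0,0,0.5],[-0.4,0,0,0,0,0,0.5],[-0.4,0,0,0,0,0,0.5],[-0.4,0,0,0,0,0,0.5],[-0.4,0,0,0,0,0,0.5],[-0.4,0,0,0,0,0,0.5],[-0.4,0,0,0,0,0,0.5]]]'
```

```text
time_s: 14.95
ee_pos: [0.511, -0.0674, 0.0338]
tool_rot: [[-0.013, 1.0, 0.001], [1.0, 0.013, 0.006], [0.006, 0.001, -1.0]]
wrist_force: [-0.4, 12.1, 8.0]
finger_gap: 0.047
grip_force: 6.2
```

```bash
python3 -m crank '[[[-0.4,0,0,0,0,0,0.5],[-0.4,0,0,0,0,0,0.5],[-0.4,0,0,0,0,0,0.5],[-0.4,0,0,0,0,0,0.5],[-0.4,0,0,0,0,0,0.5]]]'; python3 - <<'E'
from h import *
snap('wrist','w6.png');snap('scene','s6.png');o=readout.get_obs();print(o['ee_pos'],o['wrist_force'])
a=[cv2.imread(f'pics/{f}') for f in('w6.png','s6.png')]
cv2.imwrite('pics/m6.png',np.vstack([cv2.resize(a[0],(480,300)),cv2.resize(a[1][170:350,140:428],(480,300),interpolation=cv2.INTER_CUBIC)]))
E
```

```text
time_s: 15.45
ee_pos: [0.5113, -0.0873, 0.0338]
tool_rot: [[-0.014, 1.0, 0.001], [1.0, 0.014, 0.006], [0.006, 0.001, -1.0]]
wrist_force: [0.5, 12.5, 8.5]
finger_gap: 0.0472
grip_force: 6.3
[ 0.51136489 -0.08804258  0.03379579] [0.29227767 9.12397471 7.48913111]
```

View pics/m6.png

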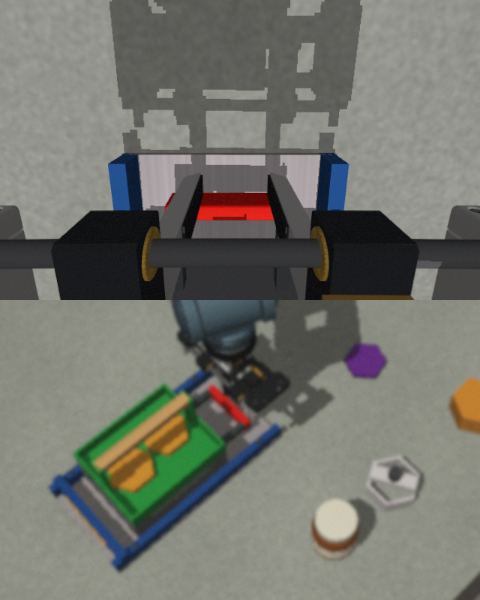

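The stack is sliding evenly, still locked, with both fingers on the red bar and a gap left to the stop. Continuing, then slowing.

```bash
python3 -m crank '[[[-0.4,0,0,0,0,0,0.5],[-0.4,0,0,0,0,0,0.5],[-0.4,0,0,0,0,0,0.5],[-0.3,0,0,0,0,0,0.5],[-0.2,0,0,0,0,0,0.5],[-0.2,0,0,0,0,0,0.5]]]'
```

```text
time_s: 16.15
ee_pos: [0.5115, -0.1061, 0.0338]
tool_rot: [[-0.014, 1.0, 0.0], [1.0, 0.014, 0.006], [0.006, 0.0, -1.0]]
wrist_force: [-0.0, 12.4, 8.1]
finger_gap: 0.0477
grip_force: 6.5
```

```bash
python3 -m crank '[[[-0.2,0,0,0,0,0,0.5],[-0.2,0,0,0,0,0,0.5]]]'
```

```text
time_s: 16.35
ee_pos: [0.5116, -0.1101, 0.0338]
tool_rot: [[-0.014, 1.0, 0.0], [1.0, 0.014, 0.006], [0.006, 0.0, -1.0]]
wrist_force: [0.8, 12.9, 7.9]
finger_gap: 0.0472
grip_force: 6.6
```

```bash
python3 -m crank '[[[-0.2,0,0,0,0,0,0.5],[-0.2,0,0,0,0,0,0.5]]]'
```

```text
time_s: 16.55
ee_pos: [0.5117, -0.1141, 0.0338]
tool_rot: [[-0.014, 1.0, 0.0], [1.0, 0.014, 0.006], [0.006, 0.0, -1.0]]
wrist_force: [-0.7, 12.8, 9.0]
finger_gap: 0.0469
grip_force: 6.6
```

```bash
python3 -m crank '[[[-0.15,0,0,0,0,0,0.5],[-0.1,0,0,0,0,0,0.5]]]'
```

```text
time_s: 16.75
ee_pos: [0.5117, -0.1155, 0.0338]
tool_rot: [[-0.013, 1.0, 0.0], [1.0, 0.013, 0.009], [0.009, 0.0, -1.0]]
wrist_force: [0.5, 20.2, 11.1]
finger_gap: 0.0469
grip_force: 10.0
```

The force has risen, so it is at the stop. Dwelling, then backing off and rising.

```bash
python3 -m crank '[[[0,0,0,0,0,0,0.5],[0,0,0,0,0,0,0.5],[0,0,0,0,0,0,0.5],[0.3,0,0,0,0,0,0.5],[0.7,0,0,0,0,0,0.5],[1.5,0,0,0,0,0,0.5],[3,0,0,0,0,0,0.5],[3,0,0,0,0,0,0.5],[2,0,-2,0,0,0,0.5],[0,0,-4,0,0,0,0.5],[0,0,-4,0,0,0,0.5],[0,0,-4,0,0,0,0.5]]]'; python3 - <<'E'
from h import *
snap('top','t7.png');snap('scene','s7.png');o=readout.get_obs();print(o['ee_pos'],o['wrist_force'])
a=[cv2.imread(f'pics/{f}') for f in('t7.png','s7.png')]
cv2.imwrite('pics/m7.png',np.vstack([cv2.resize(a[0][160:270,345:521],(480,300),interpolation=cv2.INTER_CUBIC),cv2.resize(a[1][170:350,140:428],(480,300),interpolation=cv2.INTER_CUBIC)]))
E
```

```text
time_s: 17.95
ee_pos: [0.5091, -0.0133, 0.1741]
tool_rot: [[-0.016, 1.0, -0.001], [1.0, 0.016, 0.0], [0.0, -0.001, -1.0]]
wrist_force: [1.0, -0.7, 0.5]
finger_gap: 0.0471
grip_force: 0.0
[ 0.51333013 -0.01454247  0.17923915] [ 0.76496364  0.52607446 -0.03629227]
```

View pics/m7.png

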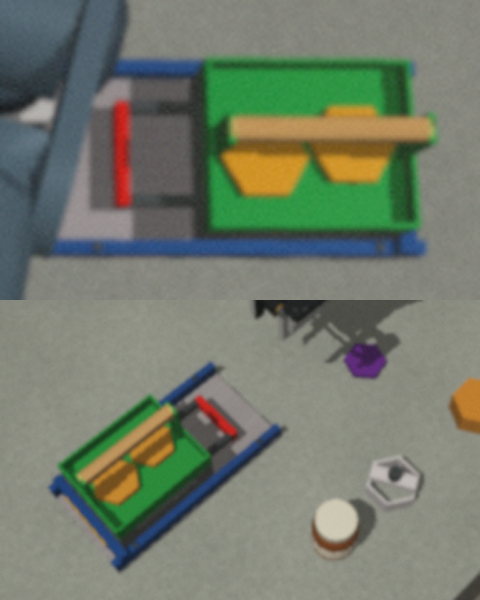

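The stack is against the stop with both tiles inside and the arm clear. A quick numeric check of the red bar and green tray positions follows.

```bash
python3 - <<'E'
from h import *
a,c=load('t7.png')
p=lambda x,y:((x+.5)*176/480-.5+345,(y+.5)*110/300-.5+160)
r=np.array([ray(c,*p(122,y),.04) for y in(100,207)]);print(r.round(4),'grey y from bar',r.mean(0)[1]-.149)
g=np.array([ray(c,*p(*q),.094) for q in((205,60),(411,62),(420,230),(205,233))]);print(g.round(4),g.mean(0))
E
```

```text
[[ 0.5532 -0.1285  0.04  ]
 [ 0.4617 -0.128   0.04  ]] grey y from bar -0.27721974338635347
[[ 0.5761 -0.1897  0.094 ]
 [ 0.5784 -0.361   0.094 ]
 [ 0.4397 -0.3615  0.094 ]
 [ 0.4345 -0.1872  0.094 ]] [ 0.5071722  -0.27485129  0.094     ]
```

Bar and green tray both put the stack at the stop (centre y ≈ -0.275 to -0.277, expected -0.2745), which also matches the force rise. Handing in.

```bash
python3 -c "
from rig import bot; print(bot.hand_in())"
```

```text
the job is handed in; nothing more can be done
None
```

The green tray, with both tiles still in it, is seated in the grey tray's sockets; I pushed the stack by the red bar until it met the blue end stop and handed the job in at about 18 s, though the hand-in reported no verdict.

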